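# Measure a drill bit's shank in the bench micrometer

## Task

Measure the shank of the long drill bit that lies on the worktop: lay the bit in the two vee rests of the bench micrometer, slide it along them until the end of its plain shank has passed right across the small anvil under the spindle, and let go. Then turn the micrometer's ratchet, the slim knob at the very top above the thick thimble, clockwise until the spindle has closed on the shank and the ratchet slips two or three clicks, much less than a full turn. Never force the spindle on the shank, disturb nothing else, and leave the bit held between anvil and spindle, hand off, for the reading.

Things in the scene. Friction and masses are not known exactly. Their poses are not given: they have to be found in the camera images.
- stand: the grey bench micrometer, fixed: base 95 x 250 x 22 mm. Its origin lies on the worktop exactly below the spindle's (vertical) axis; its own +y runs along the work, from the spindle over the near vee rest to the far one; a column (25 mm thick, 140 mm high) stands at y = -52 mm. A clamp collar 38 mm wide round the spindle spans 95 to 119 mm above the worktop
- anvil (a point): centre of the top face of the small fixed anvil (10 mm wide), 59.7 mm above the worktop, on the spindle's axis
- vee_near (a point): near vee rest: the point where the bit's axis runs when it is seated, 65 mm above the worktop, 31 mm from the spindle's axis. The rest is 18 mm long and 40 mm wide, its 90-degree vee is open upward, 29 mm wide at the top (73 mm above the worktop)
- vee_far (a point): the same for the far vee rest, 141 mm from the spindle's axis. Between the two rests there is nothing above the 22 mm high base
- spindle: the spindle, a vertical steel rod 8 mm in diameter that does not rotate; its origin is the centre of its lower measuring face. It moves down by 10 mm for each full clockwise turn of the thimble and starts 2.5 to 7 mm above where the shank's upper side (70 mm above the worktop) will be
- ratchet_mid (a point): centre of the ratchet, a steel knob 17 mm in diameter, 28 mm tall, at the very top of the micrometer on the spindle's vertical axis. The thick thimble (27 mm wide, 40 mm tall) has its top 18 mm below this point. Pushing down on the ratchet, or turning the thimble itself, overloads the shank
- ratchet (a joint): slip of the ratchet on the thimble, rad: 0 at the start, grows clockwise seen from above; one click is 0.5. Until the spindle is closed it turns the thimble (0.03 N m) and sinks with it 1.6 mm per rad: the hand must follow it down or hold lightly, for a ratchet held up slips in the air. With the spindle closed (about 9 N) it slips at 0.04 N m and sinks no more
- thimble (a joint): turn of the thimble, rad, growing clockwise (1.6 mm of spindle travel per rad); the spindle meets the seated shank at about 7.6 and is closed, the bit pressed home on the anvil, at about 8 to 8.5
- bit: the long steel twist drill, 10 mm in diameter, 184 mm long, 90 g, loose; origin at mid-length on its axis, its own +x points along the axis to the cutting tip, so the end of the plain shank (62 mm long) is at x = -92 mm. It lies with the tip pointing roughly to the robot's left
- shank_end (a point): centre of the end face of the bit's shank
- short_bit: a shorter drill bit, 8 mm in diameter, 110 mm long, lying 7 to 9 cm beside the long one: leave it
- battery: tool battery, 118 x 74 x 63 mm: leave it
- screwdriver: screwdriver, 190 mm: leave it
- hinge: cabinet hinge, 85 mm: leave it
- tape: tape measure, 72 x 40 x 66 mm: leave it
- screws: jar of screws, 64 mm wide, 75 mm tall: leave it
- offcut: wooden block, 90 x 45 x 35 mm: leave it
Not all that is in view belongs to the job. What is shaped like the bit but yellow is not meant.

How it is judged:
By the outcome, as a careful person would: the job done as asked, in the order asked, and still so for the second after the job is handed in, with the robot touching nothing.
It also fails if it takes over 70 s, if anything falls off the work surface, if the arm or the gripper's body presses on something with over 40 N, if the wrist force passes 120 N, or if a joint passes its speed limit or range.

## Robot

A 6-joint arm with a two-finger parallel gripper is mounted at the origin on the work surface. World frame = base frame: x ahead of the robot, y to its left, z up, the work surface at z = 0. Lengths are in m, angles in rad, forces in N, time in s.
With the tool pointing down it reaches from about 0.35 to 0.775 m from the base axis. Payload 7.3 kg.
Tool frame: the origin (TCP) lies midway between the tips of the shut fingers; the grasp point (between the pads) lies grasp_offset behind it (grasp_offset is the distance from the TCP to the grasp point, in m); z points along the fingers, y is the line along which they close (so a half turn about z gives the same grasp; the last joint's range is limited). The gripper opens to 92 mm and grips with 3 to 60 N. Pads are 19 mm wide; open, the fingers measure 130 mm over their backs; the gripper's body (75 mm by 190 mm) begins 47 mm behind the grasp point.
Start: joints at [-1.484, 0.342, 1.524, -0, 1.275, -0.146], TCP at [0.121, -0.511, 0.227] pointing down, gripper open.
Joint ranges: [-2.53, 2.53], [-0.77, 2.02], [0.04, 2.7], [-1, 4.14], [0.28, 2.66], [-3.11, 3.11]. Speed limits (rad/s): [2.57, 2.57, 3.14, 3.14, 3.14, 3.14].

## Interface

Orientations are given as [roll, pitch, yaw] about the fixed x, y, z axes, in that order (R = Rz(yaw) Ry(pitch) Rx(roll)).
In Python, from cell import * gives the robot as it stands.
- The arm moves only by the tool step_arm, never from a script. Its argument "plan" is a list of rows, each a list of 5 numbers: the closure, from -1 (fully open) to 1 (shut), then the shift along the tool's x, y, z in m, then the turn about the tool's z in rad. In form: [[hand, x, y, z, twist], ...]. A call has 1 to 20 rows; each row is the pose to reach, as a shift and turn from the pose commanded when the call began, along the tool's axes at that moment; what a row does not reach only later rows make up. A row lasts 1/8 s, in which the tool goes at most 62.5 mm and 10.7 degrees, less where a joint would pass 70% of its speed; a pose out of reach is approached as far as the arm can. A call with a gripper value outside its range is refused whole. The fingers move at their own pace and stop on an object; "grip_force" is the grip in N (left out, the last holds). Time passes only in rows, so rows that repeat a pose let the fingers close. It gives the time, the measured TCP pose, the force, the opening and the grip force at its end, in the units of the state.
- observe(): the state, without advancing time (a new reading comes with each control period).
- read_camera(name): name is "scene" or "top" or "wrist"; returns a dict with "img" (480x640x3 uint8, red, green, blue), "range_z" (480x640 float32, m along the optical axis (not along the pixel's ray), 0 where there is no reading), "fx", "fy", "cx", "cy" (pixels), "R" (3x3) and "t" (3): a world point X has camera coordinates R X + t; the wrist camera has in their place "T_tool_cam" (4x4, takes a point from camera to tool coordinates, whose origin is the TCP and whose axes are the flange's). Camera axes: x right, y down, z forward; pixel columns grow to the right and rows downward; lengths in m; the calibration is good to about 2 mm. A picture is of the moment at which its call begins: read the wrist's pose just before it.
- hand_in(): hands the job in; it is judged then, once.
The state is a dict: "time": time; "qpos": joint angles; "qvel": joint speeds; "joint_efforts": joint torques, N m; "tool_pos": TCP position; "tool_rot": TCP orientation; "contact_force": force on the tool from outside, world axes, zero at the start; "torque": the same for the moment, N m; "opening": finger opening in m; "grip_force": force on a finger pad.
Only numpy, scipy, OpenCV 4.12 (cv2) and the standard library are available. Lean on these libraries where they do the work, as an engineer would, in place of code of your own. Each camera call takes 0.05 s, during which the arm holds its last target. There are 200 camera calls.

## Working session

There is one attempt and no reset: what is moved stays moved. The work goes in short steps, Python scripts to look and compute and a tool call to move; the robot and the scene stay as the last step left them, time stands still between calls to the robot, and variables do not carry over. Pictures are saved under pics/ and viewed, at most 10 in all, crops included, and the job is handed in when it is done.

Besides the shell and the picture viewer there is one more tool, called after ">>>" as name([rows], argument=value, ...), one row to a line, values as JSON. step_arm: Moves the arm, as the interface text tells. Its arguments: {"type":"object","properties":{"plan":{"type":"array","items":{"type":"array","items":{"type":"number"}}},"grip_force":{"type":"number"}},"required":["plan"]}

```bash
ls; mkdir -p pics
python3 - <<'E'
from cell import *
import cv2,numpy as np
print(observe())
for n in ["scene","top"]:
    c=read_camera(n); cv2.imwrite(f"pics/{n}0.png",c["img"][:,:,::-1]); np.savez(f"{n}0.npz",**c)
    print(n,c["fx"],c["cx"],c["cy"],c["R"].round(3).tolist(),c["t"])
E
```

```text
pics
{'time': 0.0, 'qpos': array([-1.48398285e+00,  3.42715839e-01,  1.52501629e+00, -9.58051809e-06,
        1.27542849e+00, -1.46019565e-01]), 'qvel': array([-0.00013703, -0.00050229,  0.00109149, -0.00123443, -0.00126361,
       -0.0001358 ]), 'joint_efforts': array([ 4.20894594e-04, -4.31240952e+01, -2.44216257e+01,  7.18799606e-02,
        5.60735771e-02, -1.18567600e-04]), 'tool_pos': array([ 0.12110814, -0.51041168,  0.22604881]), 'tool_rot': array([-3.14004004e+00, -2.19076754e-04,  2.32835666e-01]), 'contact_force': array([-0.5090646 , -0.04322711, -0.2788549 ]), 'torque': array([ 0.02276326, -0.01203345, -0.00750698]), 'grip_force': 0.0, 'opening': 0.09186764069360447}
scene 505.0170984032692 322.2758583129733 247.31739389422535 [[-0.27, 0.963, -0.001], [0.803, 0.224, -0.553], [-0.532, -0.15, -0.833]] [ 0.11560086 -0.34827461  1.50956941]
top 468.54046442970326 320.3134651736956 248.8122532244882 [[0.027, -0.999, 0.024], [-0.981, -0.031, -0.191], [0.191, -0.019, -0.981]] [0.002749   0.52658471 0.98563555]
```

View pics/scene0.png

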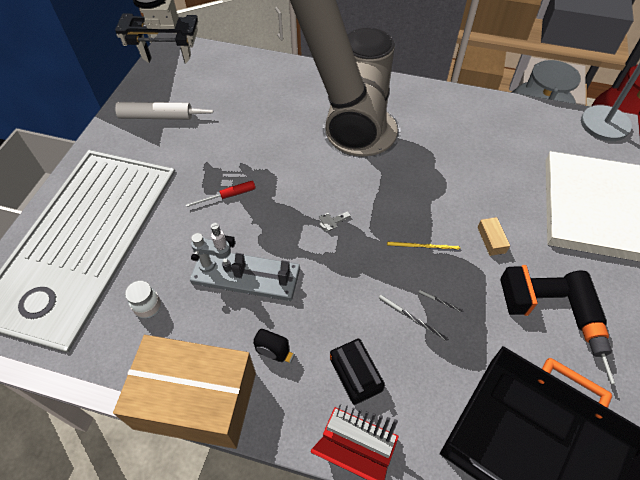

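View pics/top0.png

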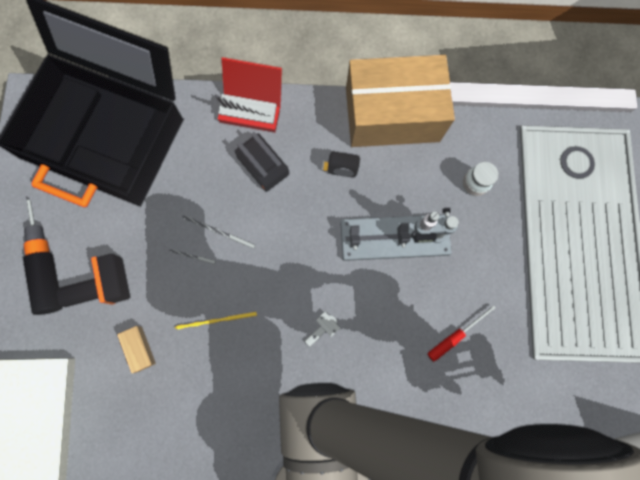

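The scene picture shows the micrometer at about (245,265) and the long bit from (380,297) to (447,338), with the short bit next to it. In the top view the stand spans (342–452, 212–260), with its spindle end on the right. The long bit runs from its shank end at (253,245) to its tip at (183,216).

```bash
cat > h.py <<'E'
import numpy as np,cv2
def cloud(c):
    v,u=np.mgrid[:480,:640]; z=c["range_z"]
    p=np.dstack([(u-c["cx"])/c["fx"]*z,(v-c["cy"])/c["fy"]*z,z])
    return (p-c["t"])@c["R"]
def ray(c,uv,h):
    R,t=c["R"],c["t"]; o=-R.T@t
    d=R.T@np.array([(uv[0]-c["cx"])/c["fx"],(uv[1]-c["cy"])/c["fy"],1])
    return o+d*(h-o[2])/d[2]
E
python3 - <<'E'
from h import *
for n,box in [("top",(330,200,465,270)),("scene",(180,215,310,305))]:
    c=dict(np.load(n+"0.npz")); P=cloud(c)
    print(n,"table z",np.median(P[300:340,250:300,2]))
    x0,y0,x1,y1=box; Q=P[y0:y1,x0:x1].reshape(-1,3)
    b=Q[(abs(Q[:,2]-.022)<.006)]
    r=cv2.minAreaRect(b[:,:2].astype(np.float32)*1000); print("base",r,cv2.boxPoints(r).round())
    for lo,hi in [(.06,.08),(.12,.145),(.15,.3)]:
        s=Q[(Q[:,2]>lo)&(Q[:,2]<hi)]; print(lo,len(s),s.mean(0).round(4),s.min(0).round(3),s.max(0).round(3))
    if 1:
        hi=Q[Q[:,2]>Q[:,2].max()-.012]; print("top",hi.mean(0),len(hi))
# bit
c=dict(np.load("top0.npz"))
g=cv2.cvtColor(c["img"],cv2.COLOR_RGB2GRAY).astype(int)
for uv in [(253,245),(183,216),(213,262),(170,250)]: print(uv,ray(c,uv,.005))
s=dict(np.load("scene0.npz"))
for uv in [(380,297),(447,338),(420,292),(463,311)]: print(uv,ray(s,uv,.005))
E
```

```text
top table z 0.0005046014103574192
base ((567.2466430664062, -155.1634979248047), (95.94198608398438, 250.9134979248047), 4.8994460105896) [[ 509.  -34.]
 [ 530. -284.]
 [ 626. -276.]
 [ 604.  -26.]]
0.06 314 [ 0.5635 -0.1187  0.0678] [ 0.539 -0.255  0.06 ] [ 0.589 -0.047  0.077]
0.12 340 [ 0.5662 -0.2266  0.1299] [ 0.538 -0.263  0.12 ] [ 0.607 -0.179  0.145]
0.15 202 [ 0.5675 -0.1944  0.1766] [ 0.557 -0.209  0.15 ] [ 0.585 -0.184  0.202]
top [0.32808069 0.03766369 1.06757715] 39
scene table z 0.001774470192205059
base ((566.5742797851562, -154.41598510742188), (98.07085418701172, 250.02847290039062), 4.861602306365967) [[ 507.  -34.]
 [ 528. -283.]
 [ 626. -275.]
 [ 605.  -26.]]
0.06 337 [ 0.5659 -0.1316  0.0681] [ 0.536 -0.257  0.06 ] [ 0.588 -0.046  0.079]
0.12 384 [ 0.5736 -0.2214  0.1289] [ 0.537 -0.266  0.12 ] [ 0.607 -0.177  0.145]
0.15 212 [ 0.574  -0.1938  0.1765] [ 0.557 -0.21   0.15 ] [ 0.584 -0.183  0.204]
top [1.11370593 0.19387955 1.06561174] 55
(253, 245) [0.53915007 0.17293377 0.005     ]
(183, 216) [0.60265337 0.33887309 0.005     ]
(213, 262) [0.49662439 0.26184523 0.005     ]
(170, 250) [0.52137039 0.36178165 0.005     ]
(380, 297) [0.53574802 0.17200342 0.005     ]
(447, 338) [0.59701665 0.33897858 0.005     ]
(420, 292) [0.49698526 0.26085542 0.005     ]
(463, 311) [0.51972292 0.36545485 0.005     ]
```

>>> step_arm([
  [0.1,0.61,-0.64,0,-0.98],
  [0.1,0.61,-0.64,0,-0.98],
  [0.1,0.61,-0.64,0,-0.98],
  [0.1,0.61,-0.64,0,-0.98],
  [0.1,0.61,-0.64,0,-0.98],
  [0.1,0.61,-0.64,0,-0.98],
  [0.1,0.61,-0.64,0,-0.98],
  [0.1,0.61,-0.64,0,-0.98],
  [0.1,0.61,-0.64,0,-0.98],
  [0.1,0.61,-0.64,0,-0.98],
  [0.1,0.61,-0.64,0,-0.98],
  [0.1,0.61,-0.64,0,-0.98],
  [0.1,0.61,-0.64,0,-0.98],
  [0.1,0.61,-0.64,0,-0.98],
  [0.1,0.61,-0.64,0,-0.98],
  [0.1,0.61,-0.64,0,-0.98],
  [0.1,0.61,-0.64,0,-0.98],
  [0.1,0.61,-0.64,0,-0.98],
])

```text
time: 2.35
tool_pos: [0.5669, 0.2514, 0.2273]
tool_rot: [3.141, -0.0, 1.211]
contact_force: [0.0, 0.5, -0.4]
opening: 0.0414
grip_force: 0.0
```

```bash
cat >> h.py <<'E'
from scipy.spatial.transform import Rotation as Ro
def wrist():
    from cell import observe,read_camera
    s=observe(); c=read_camera("wrist"); T=np.eye(4); T[:3,:3]=Ro.from_euler("xyz",s["tool_rot"]).as_matrix(); T[:3,3]=s["tool_pos"]
    W=np.linalg.inv(T@c["T_tool_cam"]); c["R"]=W[:3,:3]; c["t"]=W[:3,3]; return s,c
E
python3 - <<'E'
from cell import *
from h import *
print(grasp_offset)
s,c=wrist(); print(s["time"],s["tool_pos"],s["tool_rot"],s["opening"],s["qpos"]); print(c["T_tool_cam"].round(3),c["fx"])
np.savez("w1.npz",**c); cv2.imwrite("pics/w1.png",c["img"][:,:,::-1])
E
```

```text
0.0188
2.35 [0.5668578  0.25140442 0.22726258] [ 3.14116328e+00 -7.27062152e-05  1.21128621e+00] 0.041410003564050876 [ 2.94026384e-01  5.19224568e-01  1.24071303e+00 -2.07042981e-04
  1.38126996e+00  6.53575486e-01]
[[ 0.    -0.951 -0.309  0.084]
 [ 1.     0.    -0.    -0.   ]
 [ 0.001 -0.309  0.951 -0.16 ]
 [ 0.     0.     0.     1.   ]] 426.3354525986467
```

View pics/w1.png

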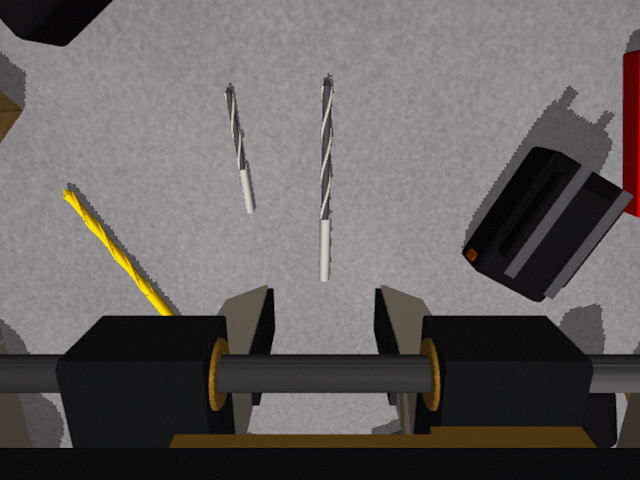

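The wrist view shows the long bit almost vertical in the image. Its shank end is at (324,281) and its tip at (328,76), with the short bit to its left.

Run:
```python
from h import *
c=dict(np.load("w1.npz")); a=ray(c,(324.3,281),.005); b=ray(c,(328,75),.005)
d=b-a; L=np.linalg.norm(d); d/=L; m=(a+b)/2; print(a,b,L,"yaw",np.arctan2(d[1],d[0]),"mid",m)
tp=np.array([0.56686,0.2514,0.22726]); yaw=1.2113
X=np.array([np.cos(yaw),np.sin(yaw),0]);Y=np.array([np.sin(yaw),-np.cos(yaw),0])
g=m-0.004*d; print("dx,dy",(g-tp)@X,(g-tp)@Y)
```

```text
[0.53537953 0.16800841 0.005     ] [0.60465817 0.34373825 0.005     ] 0.1888928400874568 yaw 1.1952706798785788 mid [0.57001885 0.25587333 0.005     ]
dx,dy 0.001299175087715216 0.001319068671104824
```

>>> step_arm([
  [0.1,0.001,0.001,0.06,0.016],
  [0.1,0.001,0.001,0.12,0.016],
  [0.1,0.001,0.001,0.17,0.016],
  [0.1,0.001,0.001,0.2,0.016],
  [0.1,0.001,0.001,0.215,0.016],
  [0.1,0.001,0.001,0.223,0.016],
  [0.1,0.001,0.001,0.224,0.016],
  [0.1,0.001,0.001,0.224,0.016],
  [0.5,0.001,0.001,0.224,0.016],
  [1,0.001,0.001,0.224,0.016],
  [1,0.001,0.001,0.224,0.016],
  [1,0.001,0.001,0.224,0.016],
  [1,0.001,0.001,0.224,0.016],
], grip_force=20)

```text
time: 4.03
tool_pos: [0.5684, 0.2532, 0.0028]
tool_rot: [3.141, -0.0, 1.197]
contact_force: [0.0, 0.1, 0.9]
opening: 0.0093
grip_force: 20.0
```

>>> step_arm([
  [1,0,0,-0.03,0],
  [1,0,0,-0.08,0],
  [1,-0.03,0.01,-0.127,-0.05],
  [1,-0.08,0.03,-0.127,-0.15],
  [1,-0.13,0.048,-0.127,-0.25],
  [1,-0.18,0.066,-0.127,-0.35],
  [1,-0.23,0.085,-0.127,-0.459],
  [1,-0.27,0.1,-0.127,-0.459],
  [1,-0.3,0.11,-0.127,-0.459],
  [1,-0.31,0.1155,-0.127,-0.459],
  [1,-0.31,0.1155,-0.127,-0.459],
  [1,-0.31,0.1155,-0.127,-0.459],
])

```text
time: 5.52
tool_pos: [0.5626, -0.0763, 0.1296]
tool_rot: [-3.141, -0.0, 1.657]
contact_force: [0.3, 0.6, -1.0]
opening: 0.0091
grip_force: 20.0
```

Run:
```python
from cell import *
from h import *
s,c=wrist(); print(s["tool_pos"],s["tool_rot"],s["opening"],s["qpos"])
np.savez("w2.npz",**c)
t=read_camera("top"); np.savez("t2.npz",**t)
sc=read_camera("scene"); np.savez("s2.npz",**sc)
a=cv2.resize(sc["img"][200:320,170:330],None,fx=5,fy=5)[:600]
b=cv2.resize(t["img"][190:280,320:470],None,fx=5,fy=5)
cv2.imwrite("pics/s2.png",a[:,:,::-1]); cv2.imwrite("pics/w2.png",c["img"][:,:,::-1]);cv2.imwrite("pics/t2.png",b[:,:,::-1])
```

```text
[ 0.56256442 -0.07633207  0.1295848 ] [-3.14128415e+00 -3.85749046e-04  1.65693863e+00] 0.009147680605243924 [-2.69988981e-01  5.11084982e-01  1.54038561e+00  2.86377954e-04
  1.09054572e+00 -3.56263702e-01]
```

View pics/w2.png

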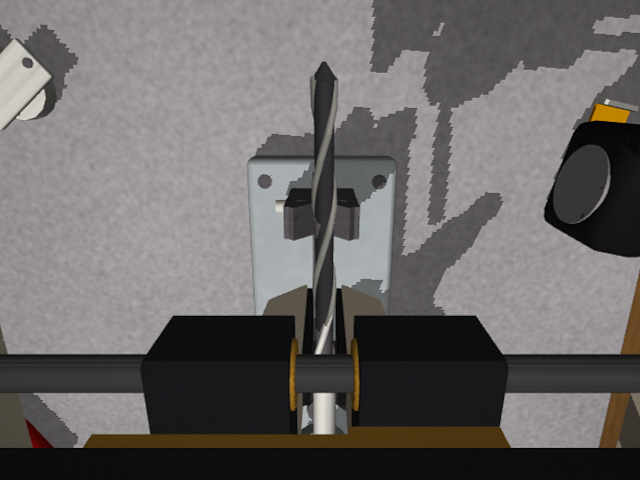

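View pics/s2.png

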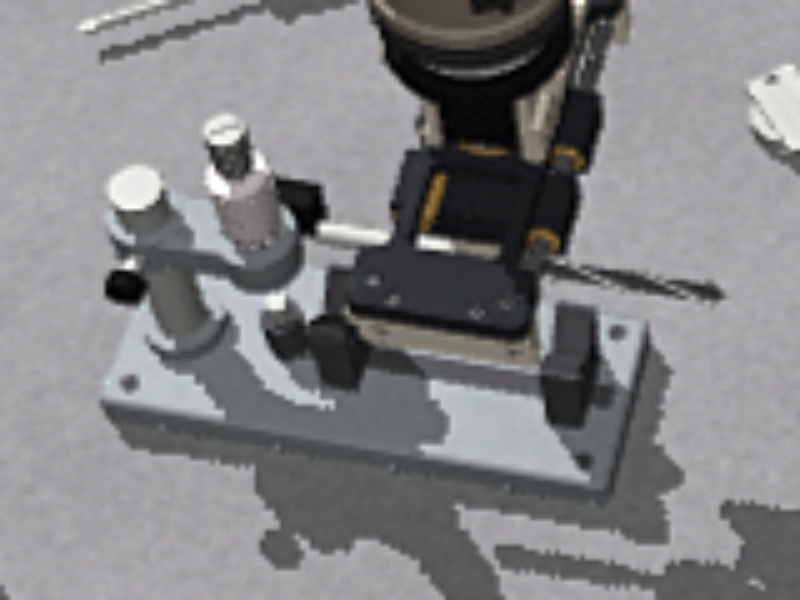

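The wrist view shows the bit axis at column ~324 over the far vee (columns 284–360, rows 188–240). In the scene crop, the shank end at about (320,230) hangs near a black clamp knob beside the thimble, so I need to locate that knob.

Run:
```python
from h import *
o=np.array([.5705,-.1963]);e=np.array([-.085,.9964]);f=np.array([e[1],-e[0]])
def st(P): d=P[...,:2]-o; return np.stack([d@f,d@e,P[...,2]],-1)
c=dict(np.load("w2.npz")); P=st(cloud(c)); 
Q=P[185:245,275:370].reshape(-1,3)
k=Q[abs(Q[:,2]-.0725)<.004]; print("vee top (stand x,y)",len(k),np.percentile(k,[1,50,99],axis=0).round(4))
h=P[150:310,240:400].reshape(-1,3); b=h[abs(h[:,2]-.022)<.004]; 
for y0 in (.125,.155):
    q=b[abs(b[:,1]-y0)<.004]; print(y0,q[:,0].min(),q[:,0].max())
print("base far end",np.percentile(b[:,1],99.5))
# bit
for y0 in (.16,.18,.2):
    q=h=P[55:300,290:360].reshape(-1,3); q=q[(abs(q[:,1]-y0)<.004)&(q[:,2]>.11)]; print("bit",y0,len(q),q.mean(0) if len(q) else 0,q[:,2].max() if len(q) else 0)
# knob / spindle from top0,scene0
for n,b in [("top0",(400,195,465,260)),("scene0",(180,215,250,285))]:
    c=dict(np.load(n+".npz")); P=st(cloud(c)); I=c["img"]; x0,y0,x1,y1=b
    Q=P[y0:y1,x0:x1].reshape(-1,3);J=I[y0:y1,x0:x1].reshape(-1,3)
    d=(J.max(1)<50)&(Q[:,2]>.09)&(Q[:,2]<.2); print(n,"dark",d.sum(),np.percentile(Q[d],[2,50,98],axis=0).round(4).tolist())
    for lo,hi in [(.145,.17),(.18,.21)]:
        q=Q[(Q[:,2]>lo)&(Q[:,2]<hi)]; print(n,lo,len(q),np.percentile(q,[1,50,99],axis=0).round(4).tolist())
```

```text
vee top (stand x,y) 1433 [[-0.02    0.1307  0.0686]
 [-0.0084  0.1401  0.0717]
 [ 0.0197  0.1487  0.0749]]
0.125 -0.047809682853327144 0.04726921009493793
0.155 -0.0476812880700642 0.04732707464703878
base far end 0.1665062872408025
bit 0.16 440 [0.00152909 0.16027689 0.136251  ] 0.13891242922889133
bit 0.18 445 [0.00146363 0.17994899 0.13652891] 0.1402994588598714
bit 0.2 599 [0.00141249 0.20007161 0.13605988] 0.1389335423327896
top0 dark 21 [[-0.0301, -0.0482, 0.1048], [-0.0243, 0.0191, 0.1182], [0.0316, 0.0207, 0.1209]]
top0 0.145 117 [[-0.0135, -0.012, 0.1454], [-0.0064, 0.0057, 0.1641], [0.0128, 0.0121, 0.1687]]
top0 0.18 82 [[-0.0084, -0.0085, 0.1825], [-0.0013, 0.0011, 0.1966], [0.0075, 0.0073, 0.2015]]
scene0 dark 139 [[-0.0309, -0.0589, 0.1017], [-0.0171, 0.0074, 0.1182], [0.0369, 0.0209, 0.1926]]
scene0 0.145 130 [[-0.0093, -0.0541, 0.1452], [0.0067, 0.0045, 0.1617], [0.0128, 0.0129, 0.1695]]
scene0 0.18 85 [[-0.008, -0.0091, 0.1811], [0.0033, 0.0017, 0.1976], [0.0086, 0.0084, 0.203]]
```

>>> step_arm([
  [1,-0.004,-0.0015,0,0],
  [1,-0.005,-0.0015,0.02,0],
  [1,-0.005,-0.0015,0.04,0],
  [1,-0.005,-0.0015,0.055,0],
  [1,-0.005,-0.0015,0.062,0],
  [1,-0.005,-0.0015,0.065,0],
  [1,-0.005,-0.0015,0.066,0],
  [1,-0.005,-0.0015,0.066,0],
])

```text
time: 6.68
tool_pos: [0.5618, -0.0828, 0.0641]
tool_rot: [3.141, 0.0, 1.656]
contact_force: [0.3, -0.6, -0.8]
opening: 0.0091
grip_force: 20.0
```

```bash
cat >> h.py <<'E'
o=np.array([.5705,-.1963]);e=np.array([-.085,.9964]);f=np.array([e[1],-e[0]])
def st(P): P=np.asarray(P); d=P[...,:2]-o; return np.stack([d@f,d@e,P[...,2]],-1)
def prj(c,P):
    q=c["R"]@P+c["t"]; return [c["fx"]*q[0]/q[2]+c["cx"],c["fy"]*q[1]/q[2]+c["cy"]]
def wp(x,y,z): p=o+x*f+y*e; return np.array([p[0],p[1],z])
def bit(c):  # bit heights along y in wrist picture, tip
    P=st(cloud(c)); P=P[20:310,295:355].reshape(-1,3)
    for y0 in (.12,.16,.18,.2,.21):
        q=P[(abs(P[:,1]-y0)<.003)&(P[:,2]>.05)&(abs(P[:,0])<.01)]
        if len(q): print("bit",y0,len(q),q[:,0].mean().round(4),np.percentile(q[:,2],95).round(4))
    q=P[(P[:,2]>.05)&(abs(P[:,0])<.01)]; print("tip y",np.percentile(q[:,1],99.8))
E
python3 - <<'E'
from h import *
s,c=wrist(); print(s["time"],st(s["tool_pos"]),s["contact_force"],s["torque"]); bit(c)
from cell import read_camera
sc=read_camera("scene"); a=cv2.resize(sc["img"][220:300,180:310],None,fx=6,fy=6); cv2.imwrite("pics/s3.png",a[:,:,::-1])
for y in (0,.031,.025): print(y,(np.array(prj(sc,wp(0,y,.065)))-[180,220])*6)
E
```

```text
6.675 [0.00097793 0.11385555 0.06414486] [ 0.2923009  -0.62255134 -0.78770891] [-0.0263828  -0.12369677 -0.05623581]
bit 0.12 393 0.0003 0.0788
bit 0.16 405 0.0003 0.072
bit 0.18 345 0.0002 0.0732
bit 0.2 580 0.0002 0.2236
bit 0.21 38 0.0001 0.07
tip y 0.20796440081421147
0 [270.05338675 239.94594988]
0.031 [346.76208436 252.53059617]
0.025 [331.88228193 250.08945121]
```

View pics/s3.png

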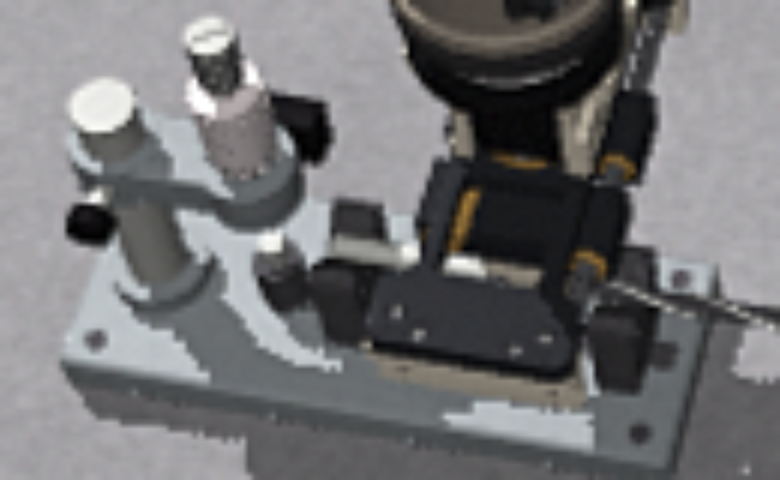

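The shank end shows at (332,243), which is stand y ≈ +25 mm. The bit lies over both vees, so I'll release it to seat it, regrip lightly and slide.

>>> step_arm([
  [1,0,0,0.001,0],
  [1,0,0,0.001,0],
  [0.5,0,-0.0005,0.001,0],
  [0.5,0,-0.0005,0.001,0],
  [0.5,0,-0.0005,0.001,0],
  [1,0,-0.0005,0.001,0],
  [1,0,-0.0005,0.001,0],
  [1,0,-0.0005,0.001,0],
  [1,0,-0.0005,0.001,0],
], grip_force=8)

```text
time: 7.9
tool_pos: [0.5614, -0.0828, 0.0628]
tool_rot: [3.141, 0.0, 1.656]
contact_force: [2.0, 0.2, -0.6]
opening: 0.0097
grip_force: 8.0
```

>>> step_arm([
  [1,-0.004,0,0,0],
  [1,-0.008,0,0,0],
  [1,-0.012,0,0,0],
  [1,-0.016,0,0,0],
  [1,-0.02,0,0,0],
  [1,-0.024,0,0,0],
  [1,-0.028,0,0,0],
  [1,-0.032,0,0,0],
  [1,-0.036,0,0,0],
  [1,-0.036,0,0,0],
])

```text
time: 9.15
tool_pos: [0.5643, -0.1192, 0.0628]
tool_rot: [3.141, 0.001, 1.656]
contact_force: [3.3, 0.3, 3.0]
opening: 0.0096
grip_force: 8.0
```

Run:
```python
from h import *
s,c=wrist(); print(s["time"],st(s["tool_pos"]),s["contact_force"],s["torque"],s["opening"]); bit(c)
```

```text
9.15 [0.00036396 0.07730142 0.06280983] [3.25931242 0.29034711 3.00428819] [ 0.04144015 -0.69392784  0.01208036] 0.009628799798814322
bit 0.12 370 -0.0001 0.0709
bit 0.16 546 -0.0002 0.2222
tip y 0.17131934878932548
```

>>> step_arm([
  [0.4,0,0,0,0],
  [0.4,0,0,0,0],
  [0.4,0,0,0,0],
  [0.4,0,0,-0.02,0],
  [0.4,0,0,-0.06,0],
  [0.4,0,0,-0.12,-0.18],
  [0.4,0,0,-0.18,-0.36],
  [0.35,0,0,-0.187,-0.54],
  [0.35,-0.02,0,-0.187,-0.72],
  [0.35,-0.05,0,-0.187,-0.9],
  [0.35,-0.0773,0,-0.187,-1.08],
  [0.35,-0.0773,0,-0.187,-1.26],
  [0.35,-0.0773,0,-0.187,-1.44],
  [0.35,-0.0773,0,-0.187,-1.62],
  [0.35,-0.0773,0,-0.187,-1.8],
  [0.35,-0.0773,0,-0.187,-1.98],
  [0.35,-0.0773,0,-0.187,-2.16],
  [0.35,-0.0773,0,-0.187,-2.35],
  [0.35,-0.0773,0,-0.187,-2.35],
  [0.35,-0.0773,0,-0.187,-2.35],
])

```text
time: 11.7
tool_pos: [0.5705, -0.1956, 0.2496]
tool_rot: [3.141, -0.0, -2.281]
contact_force: [-0.1, 0.3, 0.9]
opening: 0.0291
grip_force: 0.0
```

Run:
```python
from h import *
from cell import read_camera,observe
s=observe(); print(s["time"],st(s["tool_pos"]),s["tool_rot"],s["qpos"],s["contact_force"],s["torque"])
sc=read_camera("scene"); np.savez("s4.npz",**sc)
a=cv2.resize(sc["img"][205:300,180:310],None,fx=6,fy=6); cv2.imwrite("pics/s4.png",a[:,:,::-1])
print([(np.array(prj(sc,wp(0,y,.065)))-[180,205])*6 for y in (-.012,0,.05)])
print("spindle r",[(np.array(prj(sc,wp(0,0,z)))-[180,205])*6 for z in (.06,.07,.077,.2)])
```

```text
11.7 [3.71945665e-05 7.17223249e-04 2.49555517e-01] [ 3.14119888e+00 -2.65023541e-04 -2.28099867e+00] [-4.57224419e-01  4.73523400e-01  1.25558985e+00 -1.60020393e-04
  1.41292698e+00 -2.88858949e+00] [-0.14963224  0.25217152  0.88399648] [ 0.14057892 -0.08623699  0.04738046]
[array([240.47270071, 325.09301297]), array([270.05338675, 329.94594988]), array([393.98628929, 350.27808679])]
spindle r [array([272.12281912, 336.74233699]), array([267.96930643, 323.10145628]), array([265.02668783, 313.43736898]), array([208.08066131, 126.41640344])]
```

View pics/s4.png

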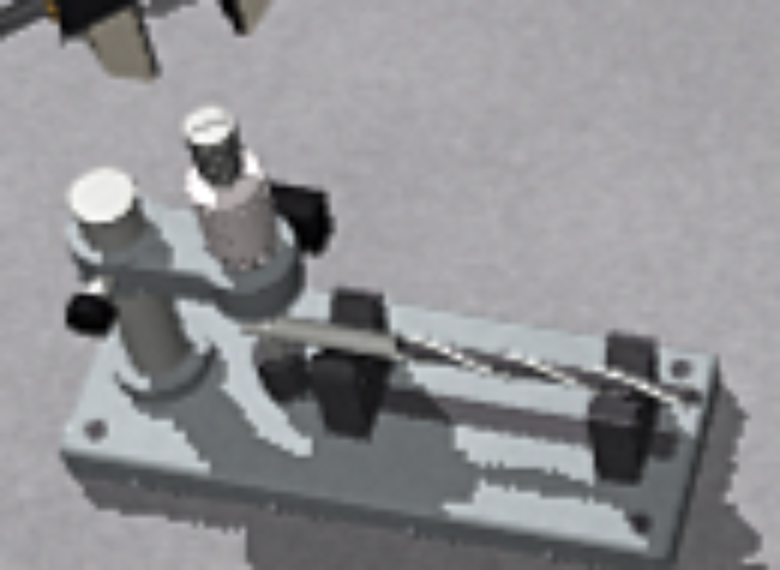

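The picture shows the bit seated in both vees. Its shank end at about (241,325) lies 12 mm past the spindle axis, and the hand is over the ratchet. Next I lower the hand and grip lightly.

>>> step_arm([
  [0.35,0.0005,-0.0005,0.03,0],
  [0.35,0.0005,-0.0005,0.055,0],
  [0.35,0.0005,-0.0005,0.068,0],
  [0.35,0.0005,-0.0005,0.073,0],
  [0.35,0.0005,-0.0005,0.073,0],
  [0.35,0.0005,-0.0005,0.073,0],
])

```text
time: 12.5
tool_pos: [0.5712, -0.1965, 0.1777]
tool_rot: [-3.14, 0.0, -2.278]
contact_force: [-0.0, -0.1, -0.7]
opening: 0.03
grip_force: 0.0
```

```bash
cat > ob.py <<'E'
from h import *
from cell import observe
s=observe(); print(round(s["time"],2),st(s["tool_pos"]).round(5),s["tool_rot"][2].round(3),"q6",s["qpos"][5].round(3),"F",s["contact_force"].round(2),"T",s["torque"].round(4),"op",round(s["opening"],4),s["grip_force"], "e6",s["joint_efforts"][5].round(4))
E
python3 ob.py
```

```text
12.5 [ 0.00063 -0.00028  0.17766] -2.278 q6 -2.893 F [-0.01 -0.15 -0.71] T [ 0.2119 -0.097  -0.0121] op 0.03 0.0 e6 0.0043
```

>>> step_arm([
  [1,0,0,0,0],
  [1,0,0,0,0],
  [1,0,0,0,0],
  [1,0,0,0,0],
], grip_force=10)

```text
time: 13.0
tool_pos: [0.5711, -0.1966, 0.1772]
tool_rot: [-3.14, 0.0, -2.277]
contact_force: [2.4, -0.6, 2.6]
opening: 0.0164
grip_force: 10.0
```

```bash
python3 ob.py
```

```text
13.0 [ 0.00055 -0.00034  0.17717] -2.277 q6 -2.893 F [ 2.42 -0.57  2.56] T [-0.126  -0.3056  0.0382] op 0.0164 10.002136677503586 e6 0.0016
```

>>> step_arm([
  [1,0,0,0.0002,0.15],
  [1,0,0,0.0005,0.3],
  [1,0,0,0.0007,0.45],
  [1,0,0,0.001,0.6],
])

```text
time: 13.5
tool_pos: [0.5712, -0.1968, 0.1762]
tool_rot: [-3.14, 0.001, -2.882]
contact_force: [1.7, -1.2, 2.7]
opening: 0.0165
grip_force: 10.0
```

```bash
python3 ob.py
```

```text
13.5 [ 0.00067 -0.00059  0.17621] -2.882 q6 -2.288 F [ 1.72 -1.19  2.73] T [-0.2371 -0.4677 -0.0051] op 0.0165 10.000433921813965 e6 -1.5699
```

>>> step_arm([
  [1,0,0,0.0002,0.15],
  [1,0,0,0.0005,0.3],
  [1,0,0,0.0007,0.45],
  [1,0,0,0.001,0.6],
])

```text
time: 14.0
tool_pos: [0.5713, -0.1971, 0.1753]
tool_rot: [-3.141, 0.002, 2.801]
contact_force: [0.7, -2.8, 2.7]
opening: 0.0165
grip_force: 10.0
```

```bash
python3 ob.py
python3 - <<'E'
from h import *
s,c=wrist(); np.savez("w5.npz",**c); cv2.imwrite("pics/w5.png",c["img"][:,:,::-1])
E
```

```text
14.0 [ 0.0007  -0.00083  0.17528] 2.801 q6 -1.688 F [ 0.67 -2.79  2.7 ] T [-0.4097 -0.4239  0.0401] op 0.0165 10.000374466180801 e6 -1.5698
```

View pics/w5.png

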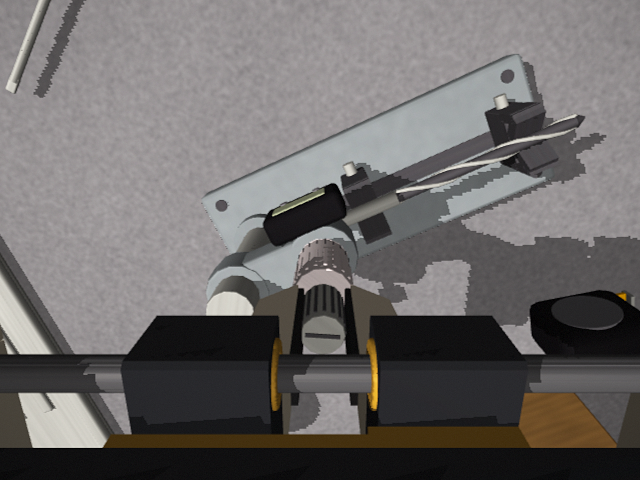

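The wrist view shows the ratchet (slot at (322,337)) gripped, with the thimble's graduation holes at (323,260). They stay still in this view while the thimble follows the hand, and shift once the ratchet slips. I'll use that to detect closing.

>>> step_arm([
  [1,0,0,0.0001,0.15],
  [1,0,0,0.0003,0.3],
  [1,0,0,0.0003,0.3],
])

```text
time: 14.42
tool_pos: [0.571, -0.197, 0.1748]
tool_rot: [-3.141, 0.002, 2.509]
contact_force: [0.5, -3.6, 2.8]
opening: 0.0168
grip_force: 10.0
```

```bash
cat > th.py <<'E'
import sys; from h import *
s,c=wrist(); n=sys.argv[1]; np.savez(n,**c)
g=lambda d:cv2.cvtColor(d["img"],cv2.COLOR_RGB2GRAY).astype(np.float32)
p=dict(np.load(sys.argv[2]+".npz"))
for nm,(r0,r1,c0,c1) in dict(thimble=(240,285,300,346),ratchet=(285,350,305,340)).items():
    A=g(p)[r0-6:r1+6,c0-8:c1+8]; B=g(c)[r0:r1,c0:c1]
    m=cv2.matchTemplate(A,B,cv2.TM_CCOEFF_NORMED); k=np.unravel_index(m.argmax(),m.shape)
    print(nm,"zero-shift corr",m[6,8].round(3),"best",m.max().round(3),"at",(8-k[1],6-k[0]))
E
python3 ob.py; python3 th.py w6 w5
```

```text
14.43 [ 0.00049 -0.00072  0.17479] 2.509 q6 -1.396 F [ 0.54 -3.57  2.76] T [-0.6652 -0.5034 -0.0201] op 0.0168 10.004405826330185 e6 0.8088
thimble zero-shift corr 0.873 best 0.923 at (np.int64(0), np.int64(1))
ratchet zero-shift corr 0.938 best 0.988 at (np.int64(0), np.int64(1))
```

>>> step_arm([
  [1,-0.0003,-0.0004,0.0002,0.15],
  [1,-0.0003,-0.0004,0.0004,0.3],
  [1,-0.0003,-0.0004,0.0006,0.4],
  [1,-0.0003,-0.0004,0.0006,0.4],
])

```text
time: 14.98
tool_pos: [0.5709, -0.1972, 0.1741]
tool_rot: [3.141, 0.001, 2.11]
contact_force: [1.6, -4.7, 3.1]
opening: 0.0165
grip_force: 10.0
```

```bash
python3 ob.py; python3 th.py w7 w6
```

```text
14.97 [ 0.00033 -0.00092  0.17412] 2.11 q6 -0.998 F [ 1.56 -4.72  3.06] T [-0.6618 -0.4241 -0.0618] op 0.0165 10.001459419727325 e6 0.5186
thimble zero-shift corr 0.906 best 0.906 at (np.int64(0), np.int64(0))
ratchet zero-shift corr 0.96 best 0.983 at (np.int64(1), np.int64(0))
```

>>> step_arm([
  [1,0.0007,0.0004,0.0002,0.15],
  [1,0.0007,0.0004,0.0004,0.3],
  [1,0.0007,0.0004,0.0006,0.4],
  [1,0.0007,0.0004,0.0006,0.4],
])

```text
time: 15.52
tool_pos: [0.5708, -0.1967, 0.1735]
tool_rot: [3.141, 0.001, 1.709]
contact_force: [1.0, -5.1, 3.3]
opening: 0.0161
grip_force: 10.0
```

```bash
python3 ob.py; python3 th.py w8 w7
```

```text
15.53 [ 0.00022 -0.00046  0.17348] 1.709 q6 -0.596 F [ 1.04 -5.14  3.32] T [-0.9742 -0.3657 -0.0263] op 0.0161 10.000850558280945 e6 0.417
thimble zero-shift corr 0.884 best 0.925 at (np.int64(0), np.int64(1))
ratchet zero-shift corr 0.811 best 0.893 at (np.int64(1), np.int64(1))
```

>>> step_arm([
  [0.4,0,0,0,0],
  [0.4,0,0,0,0],
  [0.4,0,0,0,0],
  [0.4,0,0,0,0],
  [0.4,0,0,0,0],
])

```text
time: 16.2
tool_pos: [0.5706, -0.1959, 0.1731]
tool_rot: [-3.141, -0.0, 1.706]
contact_force: [-0.6, -0.3, -0.1]
opening: 0.0275
grip_force: 0.0
```

```bash
python3 ob.py; python3 th.py w8b w8
```

```text
16.2 [1.7000e-04 3.7000e-04 1.7315e-01] 1.706 q6 -0.593 F [-0.59 -0.33 -0.07] T [-0.0151 -0.0462  0.0134] op 0.0275 0.0 e6 -0.0044
thimble zero-shift corr 0.77 best 0.978 at (np.int64(0), np.int64(2))
ratchet zero-shift corr 0.77 best 0.929 at (np.int64(0), np.int64(2))
```

>>> step_arm([
  [1,0,0,0,0],
  [1,0,0,0,0],
  [1,0,0,0,0],
  [1,0,0,0,0],
], grip_force=9)

```text
time: 16.75
tool_pos: [0.5707, -0.196, 0.1732]
tool_rot: [-3.142, 0.0, 1.706]
contact_force: [-0.3, 0.5, -0.5]
opening: 0.0167
grip_force: 9.0
```

```bash
python3 ob.py; python3 th.py w9 w8
```

```text
16.75 [0.0002  0.00028 0.17321] 1.706 q6 -0.593 F [-0.34  0.53 -0.51] T [ 0.0038 -0.1212 -0.0279] op 0.0167 8.999936878681183 e6 0.0012
thimble zero-shift corr 0.815 best 0.988 at (np.int64(0), np.int64(2))
ratchet zero-shift corr 0.824 best 0.993 at (np.int64(0), np.int64(2))
```

>>> step_arm([
  [0.4,0,0,0,0],
  [0.4,0,0,0,0],
  [0.4,-0.001,0,0,0],
  [0.4,-0.001,0,0,0],
  [0.4,-0.001,0,0,0],
  [1,-0.001,0,0,0],
  [1,-0.001,0,0,0],
  [1,-0.001,0,0,0],
  [1,-0.001,0,0,0],
  [1,-0.001,0,0.0002,0.15],
  [1,-0.001,0,0.0005,0.3],
  [1,-0.001,0,0.0006,0.4],
  [1,-0.001,0,0.0006,0.4],
])

```text
time: 18.42
tool_pos: [0.5709, -0.197, 0.1726]
tool_rot: [3.141, 0.0, 1.307]
contact_force: [1.2, -0.1, -1.0]
opening: 0.0166
grip_force: 9.0
```

```bash
python3 ob.py; python3 th.py w10 w9
```

```text
18.43 [ 0.00037 -0.00077  0.17259] 1.307 q6 -0.195 F [ 1.16 -0.08 -0.97] T [-0.0554 -0.2171  0.0016] op 0.0166 9.00075227022171 e6 0.549
thimble zero-shift corr 0.747 best 0.932 at (np.int64(0), np.int64(-2))
ratchet zero-shift corr 0.673 best 0.851 at (np.int64(0), np.int64(-3))
```

>>> step_arm([
  [1,0,0,0.0002,0.15],
  [1,0,0,0.0004,0.3],
  [1,0,0,0.0006,0.4],
  [1,0,0,0.0006,0.4],
])

```text
time: 18.98
tool_pos: [0.571, -0.1971, 0.172]
tool_rot: [3.141, -0.0, 0.908]
contact_force: [2.0, -0.6, -0.6]
opening: 0.0163
grip_force: 9.0
```

```bash
python3 ob.py; python3 th.py w11 w10
```

```text
18.98 [ 0.00039 -0.00083  0.17199] 0.908 q6 0.203 F [ 1.96 -0.6  -0.6 ] T [-0.142  -0.2738  0.0114] op 0.0163 9.001121520996094 e6 0.5373
thimble zero-shift corr 0.916 best 0.916 at (np.int64(0), np.int64(0))
ratchet zero-shift corr 0.933 best 0.933 at (np.int64(0), np.int64(0))
```

>>> step_arm([
  [1,0,0,0.0002,0.15],
  [1,0,0,0.0004,0.3],
  [1,0,0,0.0006,0.4],
  [1,0,0,0.0006,0.4],
])

```text
time: 19.52
tool_pos: [0.571, -0.1972, 0.1714]
tool_rot: [3.141, -0.0, 0.509]
contact_force: [1.3, -0.1, -1.2]
opening: 0.0168
grip_force: 9.0
```

```bash
python3 ob.py; python3 th.py w12 w11
```

```text
19.52 [ 0.0004  -0.00089  0.17139] 0.509 q6 0.603 F [ 1.32 -0.05 -1.24] T [-0.1663 -0.3368  0.0688] op 0.0168 9.001267701387405 e6 0.533
thimble zero-shift corr 0.952 best 0.952 at (np.int64(0), np.int64(0))
ratchet zero-shift corr 0.915 best 0.915 at (np.int64(0), np.int64(0))
```

>>> step_arm([
  [1,0,0,0.0002,0.15],
  [1,0,0,0.0005,0.3],
  [1,0,0,0.0006,0.4],
  [1,0,0,0.0006,0.4],
])

```text
time: 20.08
tool_pos: [0.5709, -0.1972, 0.1708]
tool_rot: [3.141, -0.0, 0.109]
contact_force: [2.5, -1.2, -2.7]
opening: 0.0167
grip_force: 9.0
```

```bash
python3 ob.py; python3 th.py w13 w12
```

```text
20.07 [ 0.00034 -0.00091  0.17079] 0.109 q6 1.002 F [ 2.53 -1.23 -2.68] T [-0.2225 -0.3439 -0.0124] op 0.0167 9.001194834709167 e6 0.5357
thimble zero-shift corr 0.931 best 0.931 at (np.int64(0), np.int64(0))
ratchet zero-shift corr 0.848 best 0.848 at (np.int64(0), np.int64(0))
```

>>> step_arm([
  [1,0,0,0.0002,0.15],
  [1,0,0,0.0004,0.3],
  [1,0,0,0.0004,0.3],
])

```text
time: 20.5
tool_pos: [0.5709, -0.1972, 0.1705]
tool_rot: [3.141, -0.0, -0.19]
contact_force: [2.0, -2.3, -1.8]
opening: 0.0167
grip_force: 9.0
```

```bash
python3 ob.py; python3 th.py w14 w13
```

```text
20.5 [ 0.00032 -0.00096  0.17048] -0.19 q6 1.302 F [ 1.98 -2.33 -1.77] T [-0.3562 -0.3344  0.002 ] op 0.0167 9.001525193452835 e6 0.8203
thimble zero-shift corr 0.922 best 0.932 at (np.int64(-1), np.int64(0))
ratchet zero-shift corr 0.983 best 0.983 at (np.int64(0), np.int64(0))
```

>>> step_arm([
  [1,0,0,0.0003,0.15],
  [1,0,0,0.0006,0.3],
  [1,0,0,0.0006,0.3],
])

```text
time: 20.92
tool_pos: [0.571, -0.1973, 0.1703]
tool_rot: [3.141, -0.001, -0.49]
contact_force: [1.1, -3.0, 2.2]
opening: 0.0168
grip_force: 9.0
```

```bash
python3 ob.py; python3 th.py w15 w14
```

```text
20.93 [ 0.00039 -0.00103  0.17031] -0.49 q6 1.601 F [ 1.11 -3.05  2.19] T [-0.3163 -0.2477 -0.0165] op 0.0168 9.00302454829216 e6 0.8136
thimble zero-shift corr 0.872 best 0.872 at (np.int64(0), np.int64(0))
ratchet zero-shift corr 0.995 best 0.995 at (np.int64(0), np.int64(0))
```

>>> step_arm([
  [1,0,0,0.0002,0.15],
  [1,0,0,0.0004,0.3],
  [1,0,0,0.0004,0.3],
])

```text
time: 21.35
tool_pos: [0.5711, -0.1973, 0.1702]
tool_rot: [-3.141, -0.001, -0.789]
contact_force: [-0.3, -1.8, 5.0]
opening: 0.0169
grip_force: 9.0
```

```bash
python3 ob.py; python3 th.py w16 w15
```

```text
21.35 [ 0.00046 -0.00109  0.17017] -0.789 q6 1.901 F [-0.35 -1.84  5.02] T [-0.3738 -0.0748  0.023 ] op 0.0169 9.005052298307419 e6 0.8102
thimble zero-shift corr 0.85 best 0.861 at (np.int64(1), np.int64(0))
ratchet zero-shift corr 0.997 best 0.997 at (np.int64(0), np.int64(0))
```

Run:
```python
from h import *
L=[cv2.resize(np.load(f"w{i}.npz")["img"][225:350,285:360],None,fx=3.3,fy=2.3) for i in (12,13,14,15,16,16)]
L=[cv2.resize(l,(260,295)) for l in L]
cv2.imwrite("pics/cmp.png",np.vstack([np.hstack(L[:3]),np.hstack(L[3:])])[:,:,::-1])
```

```text
(no output)
```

View pics/cmp.png

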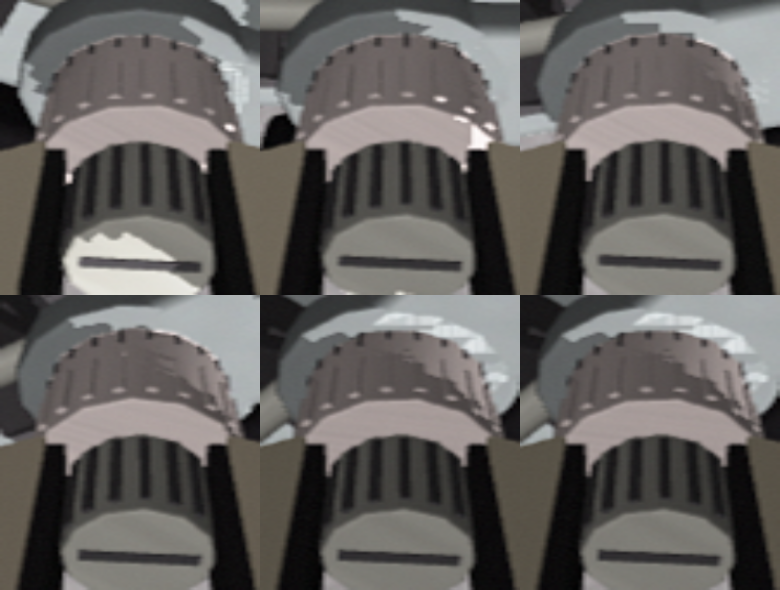

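The comparison shows that the thimble marks repeat about every 0.31 rad, so a 0.3 rad slip would look like no shift at all. Together with the halted sinking and the force rise, this suggests the spindle has closed. I'll ease off upward and test with a small turn of 0.15 rad.

>>> step_arm([
  [1,0,0,-0.0005,0],
  [1,0,0,-0.0006,0.15],
  [1,0,0,-0.0006,0.15],
])

```text
time: 21.78
tool_pos: [0.5709, -0.1972, 0.1702]
tool_rot: [-3.142, -0.001, -0.941]
contact_force: [1.1, -3.1, 4.3]
opening: 0.0168
grip_force: 9.0
```

```bash
python3 ob.py; python3 th.py w17 w16; python3 th.py w17 w13;  python3 - <<'E'
from h import *
# unwrapped mark phase: row of bright dots
for i in (11,12,13,14,15,16,17):
    g=cv2.cvtColor(np.load(f"w{i}.npz")["img"],cv2.COLOR_RGB2GRAY).astype(float)
    r=g[262:271,303:347]; p=r.max(0)-np.median(r,0); x=np.arange(303,347)-324; th=np.arcsin(np.clip(x/28.,-1,1)); w=abs(th)<.7
    best=max(np.linspace(.25,.4,31),key=lambda T:abs(np.sum((p[w]-p[w].mean())*np.exp(2j*np.pi*th[w]/T))))
    z=np.sum((p[w]-p[w].mean())*np.exp(2j*np.pi*th[w]/.314)); print(i,best.round(3),"shift mod .314:",(np.angle(z)/2/np.pi*.314).round(3),abs(z).round(0))
E
```

```text
21.77 [ 0.00034 -0.00093  0.17018] -0.941 q6 2.053 F [ 1.12 -3.09  4.31] T [-0.4771 -0.1723  0.0883] op 0.0168 9.003584235906601 e6 0.7965
thimble zero-shift corr 0.688 best 0.719 at (np.int64(0), np.int64(-1))
ratchet zero-shift corr 0.974 best 0.98 at (np.int64(0), np.int64(-1))
thimble zero-shift corr 0.659 best 0.725 at (np.int64(-1), np.int64(-1))
ratchet zero-shift corr 0.939 best 0.968 at (np.int64(0), np.int64(-1))
11 0.355 shift mod .314: 0.106 239.0
12 0.345 shift mod .314: 0.118 191.0
13 0.345 shift mod .314: 0.152 335.0
14 0.265 shift mod .314: 0.069 73.0
15 0.345 shift mod .314: 0.128 169.0
16 0.355 shift mod .314: -0.106 72.0
17 0.285 shift mod .314: -0.06 229.0
```

>>> step_arm([
  [1,0,0,-0.0006,0],
  [1,0,0,-0.0006,0],
  [1,0,0,-0.0006,0.15],
  [1,0,0,-0.0006,0.15],
])

```text
time: 22.38
tool_pos: [0.5707, -0.197, 0.1703]
tool_rot: [3.141, 0.0, -1.092]
contact_force: [2.7, -3.6, -0.3]
opening: 0.0163
grip_force: 9.0
```

```bash
python3 ob.py; python3 th.py w18 w17; python3 th.py w18 w16
```

```text
22.38 [ 1.4000e-04 -7.1000e-04  1.7027e-01] -1.092 q6 2.204 F [ 2.73 -3.61 -0.27] T [-0.5669 -0.2828  0.0346] op 0.0163 9.000928401947021 e6 0.8117
thimble zero-shift corr 0.733 best 0.741 at (np.int64(2), np.int64(-1))
ratchet zero-shift corr 0.823 best 0.86 at (np.int64(-1), np.int64(-1))
thimble zero-shift corr 0.739 best 0.84 at (np.int64(0), np.int64(-1))
ratchet zero-shift corr 0.759 best 0.865 at (np.int64(-1), np.int64(-1))
```

>>> step_arm([
  [1,0,0,0,0.15],
  [1,0,0,0,0.3],
  [1,0,0,0,0.4],
  [1,0,0,0,0.5],
  [1,0,0,0,0.5],
])

```text
time: 23.1
tool_pos: [0.5706, -0.197, 0.1704]
tool_rot: [3.141, 0.0, -1.591]
contact_force: [1.0, -3.7, -0.7]
opening: 0.017
grip_force: 9.0
```

```bash
python3 ob.py; python3 th.py w19 w18
```

```text
23.1 [ 7.0000e-05 -7.3000e-04  1.7035e-01] -1.591 q6 2.703 F [ 1.05 -3.71 -0.75] T [-0.5492 -0.32    0.0159] op 0.017 9.002471566200256 e6 0.5422
thimble zero-shift corr 0.887 best 0.887 at (np.int64(0), np.int64(0))
ratchet zero-shift corr 0.764 best 0.809 at (np.int64(-1), np.int64(0))
```

>>> step_arm([
  [0.6,0,0,0,0],
  [0.35,0,0,0,0],
  [0.35,0,0,0,0],
  [0.35,0,0,0,0],
  [0.35,0,0,-0.02,0],
  [0.35,0,0,-0.06,0],
  [0.35,0,0,-0.12,0],
  [0.35,0,0,-0.16,0],
  [0.35,0,0,-0.16,0],
  [0.35,0,0,-0.16,0],
])

```text
time: 24.4
tool_pos: [0.5705, -0.1968, 0.3297]
tool_rot: [3.14, 0.001, -1.594]
contact_force: [0.1, -0.4, -0.0]
opening: 0.03
grip_force: 0.0
```

Run:
```python
from h import *
from cell import read_camera,observe
sc=read_camera("scene")
a=cv2.resize(sc["img"][200:300,180:310],None,fx=6,fy=6); cv2.imwrite("pics/s9.png",a[:,:,::-1])
P=st(cloud(sc))[200:285,180:250].reshape(-1,3); q=P[(np.hypot(P[:,0],P[:,1])<.012)&(P[:,2]<.22)]; print("ratchet top",np.percentile(q[:,2],98), observe()["time"],observe()["tool_pos"])
```

```text
ratchet top 0.19398057726235082 24.45 [ 0.57032897 -0.19671287  0.32907766]
```

View pics/s9.png

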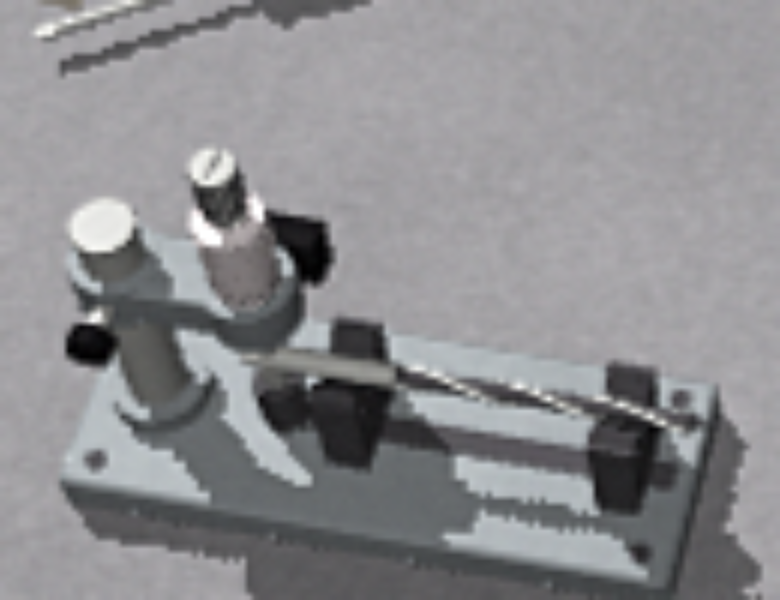

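The final picture shows the bit still seated with its shank end across the anvil, and the hand clear of the micrometer. The hand turned 5.6 rad in all. The ratchet sank 6.9 mm, which is 4.3 rad of thimble travel, leaving about 1.3 rad of slip or 2.5 clicks.

```bash
python3 -c "
from cell import *
print(hand_in())"
```

```text
the job is handed in; nothing more can be done
None
```

I handed the job in at about 24 s: the bit lies in both vee rests with its shank end about 12 mm past the spindle axis, the spindle is closed on it with about 2.5 ratchet clicks (worked out from hand turn and sink, not counted), the hand is clear, and the hand pressed down on the ratchet with up to about 5 N as it closed before I eased off.

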